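Charge the bike-light bars heavy end down

TASK

Flip the isolator off, then lay every red light bar in a bay of its own on the sloping charging dock, lengthwise in the bay with its heavy end down and resting on the bottom lip; when all are in, flip the isolator back on. The two ends of a bar look alike, and only lifting it at mid-length tells which is the heavy one. Leave the power bank, the paperweight and the earbud case where they are.

Things in the scene. Friction and masses are not known exactly. Their poses are not given: they have to be found in the camera images.
- bar0: one of 3 or 4 red bike-light bars (absent ones read None from the start), 34 x 34 x 140 mm, 0.36 to 0.42 kg, both end caps alike. Origin at its centre, x lengthwise. A hidden battery cell in one end, which stays there, puts the centre of mass 11 to 39 mm from the middle, towards +x or -x at random in each run: only the moment (0.04 to 0.14 N m) when lifted at mid-length tells which
- bar1: one of 3 or 4 red bike-light bars (absent ones read None from the start), 34 x 34 x 140 mm, 0.36 to 0.42 kg, both end caps alike. Origin at its centre, x lengthwise. A hidden battery cell in one end, which stays there, puts the centre of mass 11 to 39 mm from the middle, towards +x or -x at random in each run: only the moment (0.04 to 0.14 N m) when lifted at mid-length tells which
- bar2: one of 3 or 4 red bike-light bars (absent ones read None from the start), 34 x 34 x 140 mm, 0.36 to 0.42 kg, both end caps alike. Origin at its centre, x lengthwise. A hidden battery cell in one end, which stays there, puts the centre of mass 11 to 39 mm from the middle, towards +x or -x at random in each run: only the moment (0.04 to 0.14 N m) when lifted at mid-length tells which
- bar3: one of 3 or 4 red bike-light bars (absent ones read None from the start), 34 x 34 x 140 mm, 0.36 to 0.42 kg, both end caps alike. Origin at its centre, x lengthwise. A hidden battery cell in one end, which stays there, puts the centre of mass 11 to 39 mm from the middle, towards +x or -x at random in each run: only the moment (0.04 to 0.14 N m) when lifted at mid-length tells which
- cradle: beech face of the fixed charging dock, facing away from the robot, sloping 33 degrees, 290 mm wide, 140 mm long. Origin at mid-width where face meets bottom lip, 22 mm above the shelf; x up the slope (towards the robot), y along the lip, z out of the face. Four bays, centres at y = -105, -35, 35, 105 mm. A stored bar's centre is near x 70, z 17 mm; it may slide down or stay where laid
- lip (a point): middle of the aluminium bottom lip's inner face, at the foot of the slope (the cradle's origin, same axes). The lip stands 18 mm out of the face and is 12 mm thick. Fins 15 mm high part the bays at their foot only, from the lip to 40 mm up the slope, leaving each bay 48 mm wide there; above that the face is plain, so fingers have room at a bar's middle
- toggle (a joint): isolator toggle on a fixed white box 110 x 60 x 30 mm: +0.5 rad = on, leaning to the box's +x side (away from the robot, green mark); -0.5 = off, leaning towards the robot (red mark). It starts on. It stays where it is left; stiff friction of about 2 N at the tip, with hard stops at both ends
- toggle_tip (a point): centre of the toggle's orange cross bar (20 mm diameter, 30 mm long, along the hinge), 60 mm from the hinge, which lies 28 mm above the shelf across the box's middle. Axes turn with the toggle: y along the hinge, z outward along the toggle
- power_bank: bystander: silver aluminium power bank, 75 x 140 x 18 mm, origin at the centre of its underside
- paperweight: bystander: blue glass marble paperweight, 72 mm across, 58 mm high, with a flat foot; origin at the centre of its foot
- earbud_case: bystander: matte black earbud case, 50 x 65 x 26 mm, lying in a shallow wooden tray; origin at the centre of its underside
Things that resemble listed ones, but are neither listed nor needed, are in the scene too. What is meant by the part that bears toggle is not turquoise or yellow, and is the smaller of those in its own colour.

How it is judged:
By the outcome, as a careful person would: the job done as asked, in the order asked, and still so for the second after the job is handed in, with the robot touching nothing.
Of bar0, bar1, bar2, bar3 only 3 to 4 are there at a start; the rules pass over those that are not, and their reading is None.
At some moment in a run one of bar0, bar1, bar2, bar3 may be knocked a few centimetres aside while the robot is not near it.
Once in a run the grip may slacken for a moment while it holds something.
It also fails if it takes over 210 s, if anything falls off the work surface, if the arm or the gripper's body presses on something with over 40 N, if the wrist force passes 120 N, or if a joint passes its speed limit or range.

ROBOT

A 6-joint arm with a two-finger parallel gripper is mounted at the origin on the work surface. World frame = base frame: x ahead of the robot, y to its left, z up, the work surface at z = 0. Lengths are in m, angles in rad, forces in N, time in s.
With the tool pointing down it reaches from about 0.325 to 0.925 m from the base axis. Payload 3.1 kg.
Tool frame: the origin (TCP) lies at the very end of the fingers, on their centre line; the grasp point (between the pads) lies 19 mm behind it (bot.tcp_to_grasp is the distance from the TCP to the grasp point, in m); z points along the fingers, x is the direction in which the jaws open and shut, and the axes are right-handed (so a half turn about z gives the same grasp; the last joint's range is limited). The gripper opens to 85 mm and grips with 20 to 120 N. Pads are 22 mm wide; open, the fingers measure 114 mm over their backs; the gripper's body (76 mm by 85 mm) begins 54 mm behind the grasp point. The pads swing forward as they close: fully open they stand 13 mm farther back than shut.
Start: joints at [-1.274, 0.217, 1.613, -0, 1.311, -0.112], TCP at [0.248, -0.574, 0.231] pointing down, gripper open.
Joint ranges: [-2.75, 2.75], [-0.78, 2.1], [0.31, 2.55], [-1.13, 4.27], [0.13, 2.63], [-2.58, 2.58]. Speed limits (rad/s): [2.79, 2.79, 3.14, 3.14, 3.14, 3.14].

INTERFACE

Orientations are given as a 3x3 rotation matrix whose columns are the frame's x, y, z axes.
In Python, from station import telemetry, imaging, bot gives the robot as it stands. The module is installed in compiled form; this text tells all that it offers.
- The arm moves only by the shell command python3 -m crank 'ROWS'. ROWS is JSON, a list of rows, each a list of 3 entries, a list of its own where there are three numbers: the finger opening in cm, from 0 to 8.54, then the shift along the tool's x, y, z in cm, then the turn about the tool's z in degrees. In form: [[grip, [tx, ty, tz], roll], ...]. A call has 1 to 12 rows; each row shifts and turns the commanded pose from where the row before left it, along the tool's axes as they then stand; what a row does not reach is not made up. A row lasts 1/8 s, in which the tool goes at most 62.5 mm and 10.7 degrees, less where a joint would pass 70% of its speed; a pose out of reach is approached as far as the arm can. A call is refused whole if a number of a shift passes 6.25 or a number of a turn 10.7, either way. A call with a gripper value outside its range is refused whole. The fingers move at their own pace and stop on an object; the grip force is fixed at half the most. Time passes only in rows, so rows that do not move let the fingers close. It gives the time, the measured TCP pose, the force and the opening at its end, in the units of the state.
- telemetry.read_state(): the state, without advancing time (a new reading comes with each control period).
- imaging.snapshot(name): name is "scene" or "top" or "wrist"; returns the picture (480x640x3 uint8, red, green, blue); there is no depth.
- imaging.camera_params(name): a dict with "vertical_fov" (degrees; the focal length in pixels is half the picture's height over the tangent of half this angle, whatever the lens; pixels are square), "cx", "cy" (the principal point, pixels), "eye" and "orientation" of the camera in the world. Camera axes: x right, y up, looking along -z (the intrinsics and any distortion apply to the point x, -y, -z); pixel columns grow to the right and rows downward; lengths in m; the calibration is good to about 2 mm. A picture is of the moment at which its call begins: read the wrist's pose just before it. camera_params takes no time and is no camera call; for the wrist camera it gives the pose at the moment of the call.
- bot.finish_job(): hands the job in, once; it reports no verdict.
The state is a dict: "time": time; "q": joint angles; "qvel": joint speeds; "effort": joint torques, N m; "eef_pos": TCP position; "tcp_rot": TCP orientation; "wrist_force": force on the tool from outside, world axes, zero at the start; "wrist_torque": the same for the moment, N m; "grip_width": finger opening in m.
Only numpy, scipy, OpenCV 4.12 (cv2) and the standard library are available. Lean on these libraries where they do the work, as an engineer would, in place of code of your own. Each camera call takes 0.05 s, during which the arm holds its last target. There are 200 camera calls.

## Working session

There is one attempt and no reset: what is moved stays moved. The work goes in short steps, Python scripts to look and compute and a shell command to move; the robot and the scene stay as the last step left them, time stands still between calls to the robot, and variables do not carry over. Pictures are saved under pics/ and viewed, about 12 in all and at most 16, crops included, and the job is handed in when it is done.

```bash
mkdir -p pics
cat > h.py <<'E'
import numpy as np, cv2
from station import telemetry, imaging, bot
def snap(name,fn):
    p=imaging.camera_params(name); im=imaging.snapshot(name)
    cv2.imwrite('pics/'+fn+'.png',im[:,:,::-1]); return im,p
def ray(p,u,v):
    f=240/np.tan(np.radians(p['vertical_fov'])/2)
    d=np.array([(u-p['cx'])/f,-(v-p['cy'])/f,-1.]); return np.array(p['orientation'])@d
def at_z(p,u,v,z):
    e=np.array(p['eye']); d=ray(p,u,v); return e+d*(z-e[2])/d[2]
def proj(p,X):
    f=240/np.tan(np.radians(p['vertical_fov'])/2)
    c=np.array(p['orientation']).T@(np.array(X)-np.array(p['eye'])); return p['cx']+f*c[0]/-c[2],p['cy']-f*c[1]/-c[2]
def st():
    s=telemetry.read_state(); print(s['time'],np.round(s['eef_pos'],4),np.round(s['wrist_force'],2),np.round(s['wrist_torque'],3),s['grip_width']); print(np.round(s['tcp_rot'],3).tolist()); return s
E
python3 - <<'E'
from h import *
st()
for n in('top','scene'):
    im,p=snap(n,n+'0'); print(n,p)
E
```

```text
0.0 [ 0.2482 -0.5727  0.2299] [ 0.5  -0.34 -0.7 ] [ 0.014 -0.009  0.017] 0.08537117477706103
[[0.398, -0.918, -0.001], [-0.918, -0.398, 0.002], [-0.002, -0.0, -1.0]]
top {'vertical_fov': 42.81571804989688, 'cx': 326.6967143876749, 'cy': 241.8220625260837, 'eye': array([ 0.36568275, -0.05744129,  1.31565173]), 'orientation': array([[ 2.21482649e-03,  9.90823389e-01, -1.35144763e-01],
       [-9.99900270e-01,  3.09297240e-04, -1.41192794e-02],
       [-1.39479123e-02,  1.35162557e-01,  9.90725259e-01]])}
scene {'vertical_fov': 55.36102663363717, 'cx': 320.970823252856, 'cy': 243.46683780598784, 'eye': array([1.34103106, 0.11347128, 0.90676697]), 'orientation': array([[-0.20697488, -0.68265909,  0.70081237],
       [ 0.97834547, -0.14351158,  0.14914612],
       [-0.00124126,  0.7165061 ,  0.69757972]])}
```

View pics/top0.png

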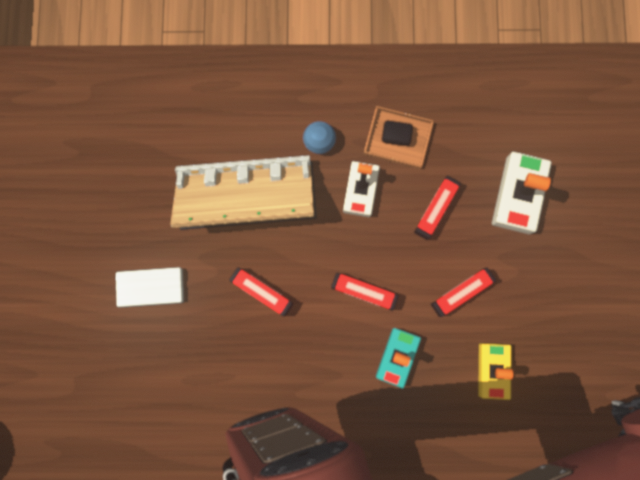

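View pics/scene0.png

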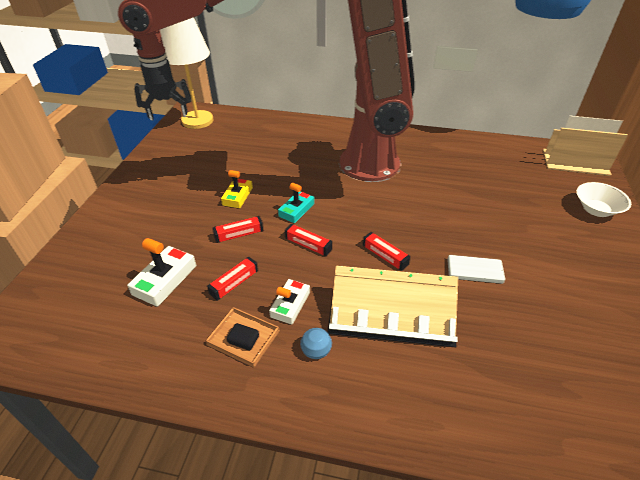

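Two white boxes: the small one at (361,188) and the large one at (523,193). The turquoise one (399,358) and the yellow one (496,370) are excluded. The smaller white box at (361,188) fits. There are four bars: (262,291), (365,291), (464,292) and (438,208). Next I'll confirm this in an enlarged crop.

Run:
```python
from h import *
im=cv2.imread('pics/top0.png')
cv2.imwrite('pics/c1.png',cv2.resize(im[140:325,165:505],None,fx=2.35,fy=2.35,interpolation=cv2.INTER_CUBIC))
p=imaging.camera_params('top')
hsv=cv2.cvtColor(im,cv2.COLOR_BGR2HSV)
m=((hsv[...,0]<6)|(hsv[...,0]>174))&(hsv[...,1]>170)&(hsv[...,2]>110)
m=cv2.morphologyEx(m.astype(np.uint8),cv2.MORPH_CLOSE,np.ones((9,9)))
for c in cv2.findContours(m,cv2.RETR_EXTERNAL,2)[0]:
    if cv2.contourArea(c)<300: continue
    (u,v),_,_=r=cv2.minAreaRect(c); b=cv2.boxPoints(r)
    w=np.array([at_z(p,*q,0.034)[:2] for q in b]); e1,e2=w[1]-w[0],w[2]-w[1]
    l=e1 if np.hypot(*e1)>np.hypot(*e2) else e2
    print((u,v),'ctr',w.mean(0).round(4),np.hypot(*e1).round(3),np.hypot(*e2).round(3),'ang',np.degrees(np.arctan2(l[1],l[0])).round(1))
```

```text
(364.46630859375, 290.9440612792969) ctr [ 0.4371 -0.1181] 0.037 0.121 ang -110.3
(464.23333740234375, 291.6050109863281) ctr [ 0.436  -0.3261] 0.121 0.037 ang -56.3
(260.2143249511719, 291.1541748046875) ctr [0.4364 0.1   ] 0.036 0.121 ang -123.0
(437.8866882324219, 206.1519317626953) ctr [ 0.6174 -0.2754] 0.122 0.037 ang -30.0
```

View pics/c1.png

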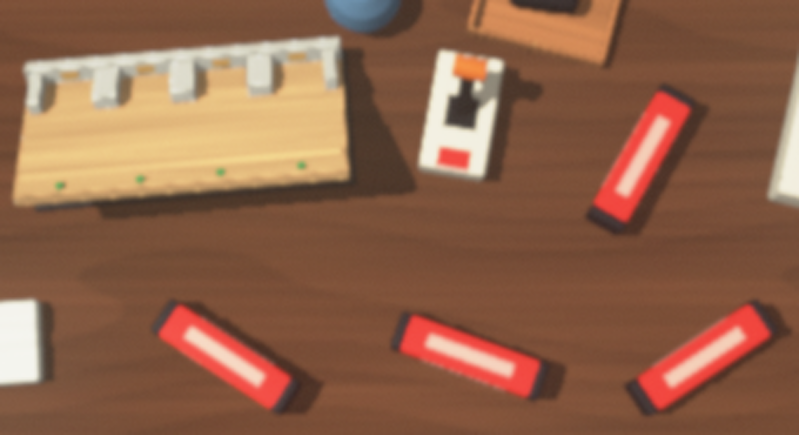

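Run:
```python
from h import *
p=imaging.camera_params('top')
f=lambda x,y,z: at_z(p,165+x/2.35,140+y/2.35,z)[:2]
fin=np.array([f(105,107,.0564),f(182,98,.0564),f(259,93,.0564)])
dots=np.array([f(60,185,.093),f(141,179,.093),f(221,172,.093),f(302,166,.093)])
print('fins',fin.round(4).tolist(),'sp',np.linalg.norm(np.diff(fin,axis=0),axis=1))
print('dots',dots.round(4).tolist(),np.linalg.norm(np.diff(dots,axis=0),axis=1))
d=dots[0]-dots[3]; yaw=np.degrees(np.arctan2(d[1],d[0])); print('lip dir angle',yaw)
d2=fin[0]-fin[2]; print(np.degrees(np.arctan2(d2[1],d2[0])))
lip=np.array([f(25,65,.0308+.005),f(340,40,.0358)]);print('lip outer',lip,np.linalg.norm(lip[0]-lip[1]))
b=np.array([f(440,52,.03),f(503,62,.03),f(485,178,.03),f(420,165,.03)])
print('box',b.round(4).tolist(),np.linalg.norm(b-np.roll(b,-1,0),axis=1).round(4),'c',b.mean(0))
u=(b[0]+b[1]-b[2]-b[3]);print('box yaw',np.degrees(np.arctan2(u[1],u[0])), 'tip',f(470,66,.0806+.006))
```

```text
fins [[0.6572, 0.2075], [0.6653, 0.1385], [0.6699, 0.0693]] sp [0.06953916 0.06926697]
dots [[0.5798, 0.2369], [0.585, 0.1668], [0.5911, 0.0976], [0.5964, 0.0276]] [0.07030489 0.06946646 0.0702491 ]
lip dir angle 94.53797968156019
95.24988052358836
lip outer [[ 0.70134289  0.28647028]
 [ 0.72441943 -0.00217536]] 0.28956662828877333
box [[0.7146, -0.0938], [0.7051, -0.1515], [0.5971, -0.1342], [0.6092, -0.0753]] [0.0584 0.1093 0.0601 0.107 ] c [ 0.65647779 -0.11370196]
box yaw -9.531687732925967 tip [ 0.68655827 -0.11844276]
```

```bash
cat >> h.py <<'E'
def go(x,y,z,a=None):
    "deltas (cm, current tool axes) to reach TCP target; roll deg to bring tool x to angle a"
    s=telemetry.read_state(); R=np.array(s['tcp_rot']); d=R.T@(np.array([x,y,z])-s['eef_pos'])*100
    cur=np.degrees(np.arctan2(R[1,0],R[0,0])); out=f'shift {d.round(2)} |{np.linalg.norm(d):.1f}| cur ang {cur:.1f} q {np.degrees(s["q"]).round(0)}'
    if a is not None: out+=f' roll {-((a-cur+180)%360-180):.1f}'
    print(out)
E
python3 -m crank '[[0,[-1.84,-5.14,0.42],0],[0,[-1.84,-5.14,0.42],0],[0,[-1.84,-5.14,0.42],0],[0,[-1.84,-5.14,0.42],0],[0,[-1.84,-5.14,0.42],0],[0,[-1.84,-5.14,0.42],0],[0,[-1.84,-5.14,0.42],0],[0,[-1.84,-5.14,0.42],0],[0,[-1.84,-5.14,0.42],0],[0,[-1.84,-5.14,0.42],0],[0,[-1.84,-5.14,0.42],0],[0,[-1.84,-5.14,0.42],0]]'
python3 -m crank '[[0,[0,0,0],10],[0,[0,0,0],10],[0,[0,0,0],10],[0,[0,0,0],3],[0,[0,0,0],0],[0,[0,0,0],0]]'
python3 -c "
from h import *
st(); go(.7255,-.1253,.07,-99.5); snap('wrist','w1')"
```

```text
time: 1.6
eef_pos: [0.7274, -0.1243, 0.1799]
tcp_rot: [[0.398, -0.918, -0.001], [-0.918, -0.398, 0.0], [-0.001, 0.001, -1.0]]
wrist_force: [0.7, 0.0, 0.2]
grip_width: -0.0
time: 2.35
eef_pos: [0.7264, -0.1257, 0.1804]
tcp_rot: [[-0.166, -0.986, -0.001], [-0.986, 0.166, 0.0], [-0.0, 0.001, -1.0]]
wrist_force: [-0.5, 0.3, 0.3]
grip_width: 0.0002
2.35 [ 0.7264 -0.1257  0.1804] [-0.53  0.28  0.31] [ 0.044  0.02  -0.025] 0.0001716284142507729
[[-0.166, -0.986, -0.001], [-0.986, 0.166, 0.0], [-0.0, 0.001, -1.0]]
shift [-0.02  0.08 11.04] |11.0| cur ang -99.5 q [-15.  28.  78.  -0.  74.  84.] roll -0.0
```

View pics/w1.png

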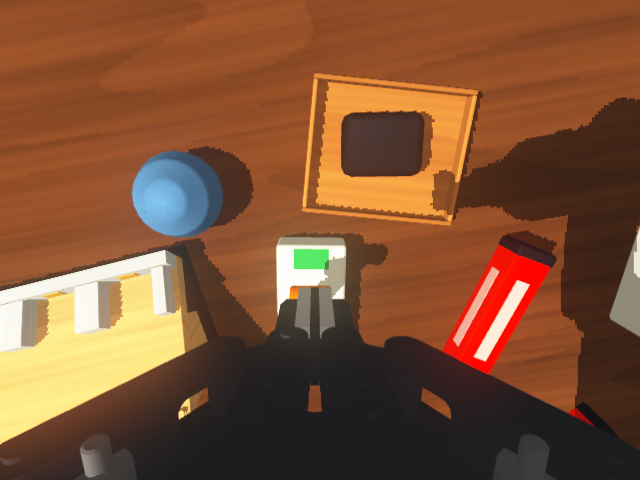

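The wrist view shows the closed fingers (315,300) in line with the small white box's centre line, on its green (far) side. The earbud tray and the marble are clear. I'll lower and push.

```bash
python3 -m crank '[[0,[0,0,4],0],[0,[0,0,4],0],[0,[0,0,3],0],[0,[0,0,0],0]]'
python3 -m crank '[[0,[0,1,0],0],[0,[0,1,0],0],[0,[0,1,0],0],[0,[0,1,0],0],[0,[0,1,0],0],[0,[0,1,0],0],[0,[0,1,0],0],[0,[0,0.5,0],0],[0,[0,0.3,0],0]]'
python3 -c "
from h import *
st()"
```

```text
time: 2.9
eef_pos: [0.7235, -0.1249, 0.0665]
tcp_rot: [[-0.166, -0.986, -0.008], [-0.986, 0.166, 0.002], [-0.001, 0.008, -1.0]]
wrist_force: [-0.1, 0.4, -1.1]
grip_width: 0.0001
time: 4.03
eef_pos: [0.6501, -0.1128, 0.0706]
tcp_rot: [[-0.167, -0.986, 0.002], [-0.986, 0.167, -0.0], [0.0, -0.002, -1.0]]
wrist_force: [6.6, -1.2, -2.1]
grip_width: -0.0002
4.025 [ 0.6501 -0.1128  0.0706] [ 6.61 -1.19 -2.1 ] [-1.440e-01 -1.021e+00  1.000e-03] -0.0002163840467048982
[[-0.167, -0.986, 0.002], [-0.986, 0.167, -0.0], [0.0, -0.002, -1.0]]
```

```bash
python3 -m crank '[[0,[0,0.2,0],0],[0,[0,0.2,0],0],[0,[0,0,0],0]]'
python3 -m crank '[[0,[0,0.1,0],0],[0,[0,0,0],0]]'
```

```text
time: 4.4
eef_pos: [0.6495, -0.1129, 0.0717]
tcp_rot: [[-0.167, -0.986, 0.009], [-0.986, 0.167, -0.002], [0.0, -0.009, -1.0]]
wrist_force: [9.6, -1.7, -4.1]
grip_width: 0.0002
time: 4.65
eef_pos: [0.6494, -0.1129, 0.0717]
tcp_rot: [[-0.167, -0.986, 0.011], [-0.986, 0.167, -0.002], [0.0, -0.011, -1.0]]
wrist_force: [12.2, -2.6, -5.6]
grip_width: -0.0003
```

The toggle is at its stop (force is rising, no more motion). I'll back off, rise and head for the bar at (0.617, -0.275).

```bash
python3 -m crank '[[0,[0,-2,0],0],[0,[0,0,-6],0],[3,[0,0,-5],10],[7.5,[0,0,0],10]]'
python3 -c "
from h import *
st(); go(.6174,-.2754,.15,-120)
im,p=snap('top','top1'); c=im[140:325,300:520]; cv2.imwrite('pics/c2.png',cv2.resize(c[:,:,::-1],None,fx=3,fy=3,interpolation=2))"
```

```text
time: 5.15
eef_pos: [0.667, -0.116, 0.1868]
tcp_rot: [[-0.498, -0.867, 0.007], [-0.867, 0.498, -0.002], [-0.001, -0.007, -1.0]]
wrist_force: [1.1, -0.6, -0.1]
grip_width: 0.0359
5.15 [ 0.667  -0.116   0.1868] [ 1.12 -0.65 -0.05] [0.018 0.007 0.019] 0.03589027657826361
[[-0.498, -0.867, 0.007], [-0.867, 0.498, -0.002], [-0.001, -0.007, -1.0]]
shift [16.3  -3.63  3.68] |17.1| cur ang -119.9 q [-16.  20.  87.  -0.  72. 104.] roll 0.1
```

View pics/c2.png

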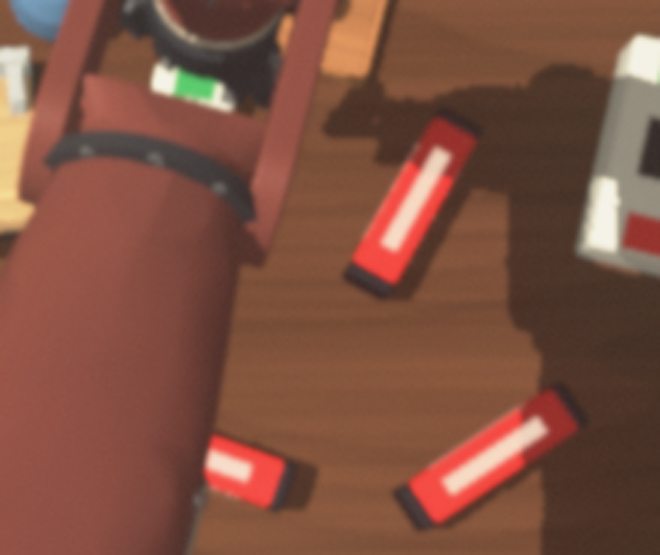

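The green mark is uncovered, so the toggle is off its on side. The bar at crop (415,202) is unmoved. Now I'll grasp it.

```bash
python3 -m crank '[[7.5,[4.08,-0.9,0],0],[7.5,[4.08,-0.9,0],0],[7.5,[4.08,-0.9,0],0],[7.5,[4.08,-0.9,0],0],[7.5,[0,0,4.5],0],[7.5,[0,0,4.5],0],[7.5,[0,0,0],0]]'
python3 -c "
from h import *
st(); go(.6174,-.2754,.009,-120); snap('wrist','w2')"
```

```text
time: 6.08
eef_pos: [0.6094, -0.2719, 0.0837]
tcp_rot: [[-0.492, -0.87, -0.014], [-0.87, 0.492, 0.008], [0.0, 0.016, -1.0]]
wrist_force: [0.0, 0.3, 0.1]
grip_width: 0.0752
6.075 [ 0.6094 -0.2719  0.0837] [0.01 0.33 0.07] [-0.003 -0.028 -0.043] 0.07523636174721206
[[-0.492, -0.87, -0.014], [-0.87, 0.492, 0.008], [0.0, 0.016, -1.0]]
shift [-0.09 -1.    7.45] |7.5| cur ang -119.5 q [-30.  27.  91.  -0.  63.  89.] roll 0.5
```

View pics/w2.png

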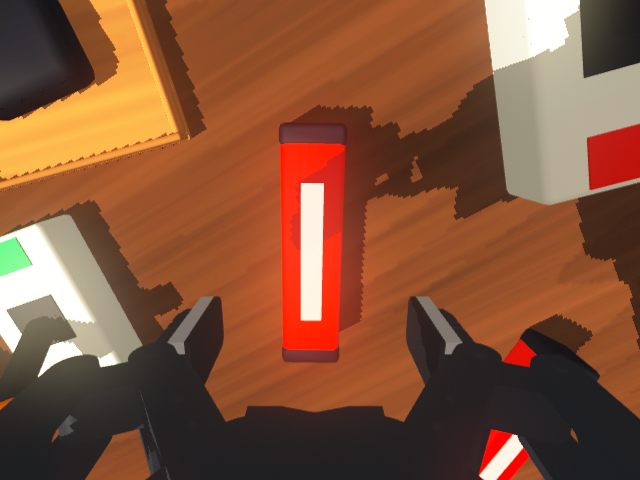

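Run:
```python
from h import *
st()
p=imaging.camera_params('wrist'); print(p['eye'])
a,b=at_z(p,312,183,.034),at_z(p,311,321,.034); c,d=at_z(p,313,143,.034),at_z(p,311,349,.034)
print((a+b)/2,np.linalg.norm(a-b),(c+d)/2,np.linalg.norm(c-d)); l=(a-b);print(np.degrees(np.arctan2(l[1],l[0])))
m=(a+b+c+d)/4; go(m[0],m[1],.009,-120)
```

```text
6.125 [ 0.6121 -0.2732  0.0872] [ 0.43 -0.46  0.71] [-0.054 -0.012  0.017] 0.0749071799779164
[[-0.492, -0.87, -0.008], [-0.87, 0.492, 0.005], [0.0, 0.009, -1.0]]
[ 0.67140628 -0.30727366  0.22913559]
[ 0.61675757 -0.27455035  0.034     ] 0.08218809428161573 [ 0.61731632 -0.27515854  0.034     ] 0.12196708872935016
-30.009256688935306
shift [-0.1  -0.59  7.82] |7.8| cur ang -119.5 q [-30.  26.  91.  -0.  63.  89.] roll 0.5
```

```bash
python3 -m crank '[[7.5,[0,0,3],0],[7.5,[0,0,0],0],[7.5,[0,0,0],0]]'
python3 -c "
from h import *
go(.617,-.2749,.009,-120)"
```

```text
time: 6.5
eef_pos: [0.6165, -0.2753, 0.0631]
tcp_rot: [[-0.493, -0.87, 0.002], [-0.87, 0.493, -0.001], [0.0, -0.003, -1.0]]
wrist_force: [0.2, -0.2, -0.8]
grip_width: 0.0746
shift [-0.07 -0.01  5.41] |5.4| cur ang -119.5 q [-30.  28.  91.  -0.  60.  90.] roll 0.5
```

```bash
cat >> h.py <<'E'
def tq(n=5):
    T=[];F=[]
    for i in range(n):
        s=telemetry.read_state(); T.append(s['wrist_torque']); F.append(s['wrist_force'])
        if i<n-1: imaging.snapshot('wrist')
    R=np.array(s['tcp_rot']); T=np.array(T)
    print('t',s['time'],'pos',np.round(s['eef_pos'],4),'w',round(s['grip_width'],4),'F',np.mean(F,0).round(2),'T tool',(R.T@T.mean(0)).round(3),'sd',T.std(0).round(3))
E
python3 -m crank '[[7.5,[0,0,2.7],0],[7.5,[0,0,2.6],0],[7.5,[0,0,0],0],[7.5,[0,0,0],0]]'
python3 -c "
from h import *
tq()"
python3 -m crank '[[2,[0,0,0],0],[2,[0,0,0],0],[2,[0,0,0],0],[2,[0,0,-3],0],[2,[0,0,-5],0],[2,[0,0,0],0],[2,[0,0,0],0],[2,[0,0,0],0]]'
python3 -c "
from h import *
tq()"
```

```text
time: 7.0
eef_pos: [0.6167, -0.2756, 0.0101]
tcp_rot: [[-0.493, -0.87, 0.003], [-0.87, 0.493, -0.002], [-0.0, -0.003, -1.0]]
wrist_force: [0.9, -0.7, 0.7]
grip_width: 0.0752
t 7.2 pos [ 0.6165 -0.2756  0.0098] w 0.0751 F [0.01 0.   0.52] T tool [-0.008  0.004  0.002] sd [0.011 0.025 0.034]
time: 8.2
eef_pos: [0.6129, -0.2736, 0.0844]
tcp_rot: [[-0.494, -0.87, -0.006], [-0.87, 0.494, 0.003], [-0.0, 0.006, -1.0]]
wrist_force: [-0.1, -0.2, -3.5]
grip_width: 0.0329
t 8.4 pos [ 0.6144 -0.2744  0.0862] w 0.033 F [-0.07  0.02 -4.16] T tool [-0.089 -0.015  0.011] sd [0.032 0.039 0.016]
```

Heavy end is along tool -y (T = -0.089 N m, F = -4.2 N). At the dock the tool angle must be -85.3.

```bash
python3 -m crank '[[2,[0,0,-4],-10],[2,[0,0,-4],-10],[2,[0,0,-3],-10],[2,[0,0,0],-4.2],[2,[0,0,0],0],[2,[0,0,0],0]]'
python3 -c "
from h import *
st();go(.6412,.0312,.2,-85.3)"
```

```text
time: 9.15
eef_pos: [0.6146, -0.2745, 0.1965]
tcp_rot: [[0.08, -0.997, -0.002], [-0.997, -0.08, 0.001], [-0.001, 0.002, -1.0]]
wrist_force: [1.1, -0.3, -4.0]
grip_width: 0.0331
9.15 [ 0.6146 -0.2745  0.1965] [ 1.13 -0.33 -3.96] [-0.054  0.083 -0.005] 0.03314107916130712
[[0.08, -0.997, -0.002], [-0.997, -0.08, 0.001], [-0.001, 0.002, -1.0]]
shift [-30.27  -5.09  -0.32] |30.7| cur ang -85.4 q [-30.  20.  87.  -0.  73.  55.] roll -0.1
```

```bash
python3 -m crank '[[2,[-4.32,-0.73,0],0],[2,[-4.32,-0.73,0],0],[2,[-4.32,-0.73,0],0],[2,[-4.32,-0.73,0],0],[2,[-4.32,-0.73,0],0],[2,[-4.32,-0.73,0],0],[2,[-4.32,-0.73,0],0],[2,[0,0,0],0],[2,[0,0,0],0],[2,[0,0,2],0],[2,[0,0,2],0],[2,[0,0,0],0]]'
python3 -c "
from h import *
tq(); go(.6412,.0312,.12,-85.3); snap('wrist','w3'); im,p=snap('scene','s1'); print(proj(p,[.65,.03,.1]))
cv2.imwrite('pics/c3.png',cv2.resize(im[180:380,200:480,::-1],None,fx=2.4,fy=2.4,interpolation=2))"
```

```text
time: 10.65
eef_pos: [0.6387, 0.03, 0.1532]
tcp_rot: [[0.079, -0.997, -0.009], [-0.997, -0.079, 0.001], [-0.001, 0.008, -1.0]]
wrist_force: [-0.5, 0.8, -3.8]
grip_width: 0.0328
t 10.85 pos [0.6425 0.0303 0.1585] w 0.033 F [ 0.02 -0.26 -3.17] T tool [-0.058 -0.002 -0.014] sd [0.031 0.038 0.033]
shift [-0.1   0.12  3.85] |3.9| cur ang -85.4 q [-4. 18. 93.  0. 68. 82.] roll -0.1
(np.float64(347.900145155376), np.float64(284.2020118920596))
```

View pics/c3.png

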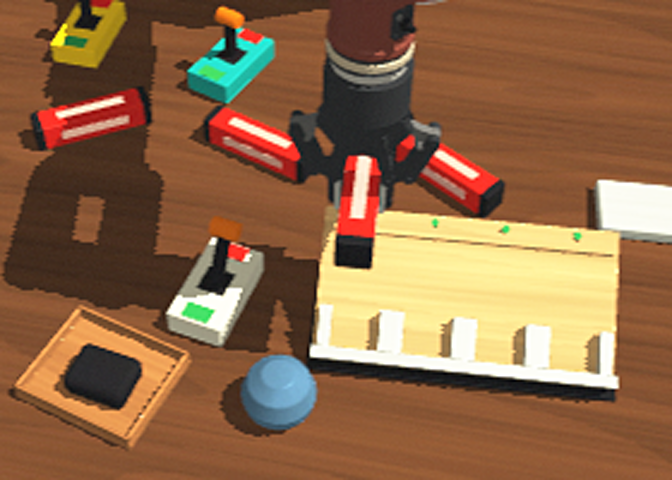

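View pics/w3.png

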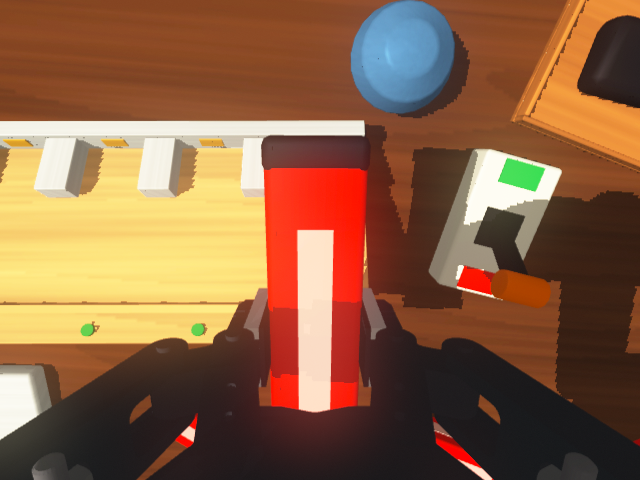

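Run:
```python
from h import *
st(); p=imaging.camera_params('wrist')
e=np.array([.9966,.082]);l=np.array([-.082,.9966]);O=np.array([.6894,.1405])
for u,v,z in[(156,196,.0564),(54,196,.0564),(364,122,.0308),(88,330,.093),(198,330,.093)]:
    w=at_z(p,u,v,z)[:2]-O; print((u,v),'down',(w@e).round(4),'y',(w@l).round(4))
```

```text
10.95 [0.6427 0.0305 0.159 ] [ 0.2  -0.19 -4.49] [-0.021  0.058 -0.   ] 0.03266967641944268
[[0.081, -0.997, 0.002], [-0.997, -0.081, -0.0], [0.0, -0.002, -1.0]]
(156, 196) down -0.0231 y 0.002
(54, 196) down -0.023 y 0.0713
(364, 122) down 0.0259 y -0.1411
(88, 330) down -0.104 y 0.0398
(198, 330) down -0.1042 y -0.0308
```

```bash
python3 -m crank '[[2,[-0.25,0,2],0],[2,[0,0,2],0],[2,[0,0,1],0],[2,[0,0,0.8],0],[2,[0,0,0.8],0],[2,[0,0,0],0]]'
python3 -c "
from h import *
st()"
python3 -m crank '[[2,[0,0,0.6],0],[2,[0,0,0.6],0],[2,[0,0,0],0]]'
```

```text
time: 11.7
eef_pos: [0.6446, 0.0338, 0.0944]
tcp_rot: [[0.08, -0.997, 0.006], [-0.997, -0.08, 0.001], [-0.001, -0.006, -1.0]]
wrist_force: [1.3, 2.7, 2.0]
grip_width: 0.0334
11.7 [0.6446 0.0338 0.0944] [1.33 2.69 2.04] [ 0.373  0.042 -0.135] 0.03340004099334194
[[0.08, -0.997, 0.006], [-0.997, -0.08, 0.001], [-0.001, -0.006, -1.0]]
time: 12.08
eef_pos: [0.6467, 0.0339, 0.0836]
tcp_rot: [[0.08, -0.997, 0.011], [-0.997, -0.08, 0.001], [-0.0, -0.011, -1.0]]
wrist_force: [5.1, 3.5, 3.1]
grip_width: 0.033
```

```bash
python3 -m crank '[[2,[0,0,0.5],0],[2,[0,0,0.5],0],[2,[0,0,0],0],[2,[0,0,0],0]]'
python3 -c "
from h import *
st(); im,p=snap('scene','s2')
cv2.imwrite('pics/c4.png',cv2.resize(im[200:360,290:480,::-1],None,fx=3,fy=3,interpolation=2))"
```

```text
time: 12.58
eef_pos: [0.6482, 0.034, 0.0761]
tcp_rot: [[0.08, -0.997, 0.014], [-0.997, -0.08, 0.001], [-0.0, -0.014, -1.0]]
wrist_force: [3.2, 4.3, 12.2]
grip_width: 0.0328
12.575 [0.6482 0.034  0.0761] [ 3.23  4.3  12.15] [ 0.547  0.03  -0.103] 0.032801598595799196
[[0.08, -0.997, 0.014], [-0.997, -0.08, 0.001], [-0.0, -0.014, -1.0]]
```

View pics/c4.png

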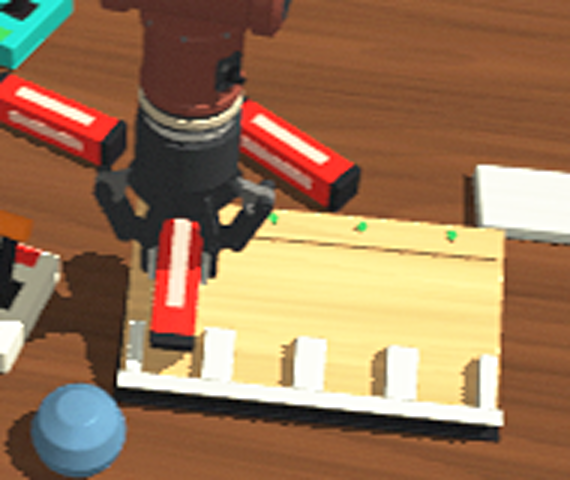

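The bar lies at about the slope's angle between the fins, with a gap to the lip (end at crop (175,345), lip at y≈380). I'll slide it down-slope.

```bash
python3 -m crank '[[2,[0,-0.4,0.25],0],[2,[0,-0.4,0.25],0],[2,[0,0,0],0],[2,[0,0,0],0]]'
python3 -m crank '[[2,[0,-0.4,0.25],0],[2,[0,-0.4,0.25],0],[2,[0,0,0],0],[2,[0,0,0],0]]'
python3 -c "
from h import *
st(); im,p=snap('scene','s3')
cv2.imwrite('pics/c5.png',cv2.resize(im[240:340,310:410,::-1],None,fx=5,fy=5,interpolation=2))"
```

```text
time: 13.12
eef_pos: [0.656, 0.0334, 0.0713]
tcp_rot: [[0.081, -0.997, 0.013], [-0.997, -0.081, -0.001], [0.002, -0.013, -1.0]]
wrist_force: [3.7, 0.5, 12.6]
grip_width: 0.0328
time: 13.62
eef_pos: [0.6631, 0.0339, 0.0649]
tcp_rot: [[0.081, -0.997, 0.012], [-0.997, -0.081, -0.001], [0.002, -0.011, -1.0]]
wrist_force: [4.6, 0.2, 9.1]
grip_width: 0.0331
13.625 [0.6631 0.0339 0.0649] [4.56 0.21 9.15] [0.041 0.146 0.016] 0.03308688362411909
[[0.081, -0.997, 0.012], [-0.997, -0.081, -0.001], [0.002, -0.011, -1.0]]
```

View pics/c5.png

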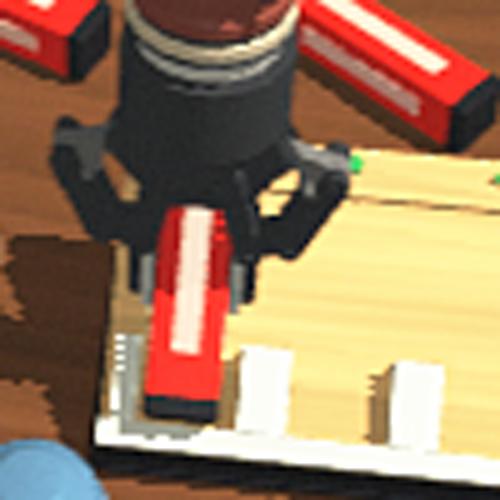

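```bash
python3 -m crank '[[2,[0,-0.4,0.25],0],[2,[0,0,0],0],[2,[0,0,0],0]]'
python3 -m crank '[[2,[0,-0.4,0.25],0],[2,[0,0,0],0],[2,[0,0,0],0]]'
python3 -m crank '[[2,[0,-0.4,0.2],0],[2,[0,0,0],0],[2,[0,0,0],0]]'
```

```text
time: 14.05
eef_pos: [0.6649, 0.0341, 0.0633]
tcp_rot: [[0.081, -0.997, 0.006], [-0.997, -0.081, -0.001], [0.002, -0.005, -1.0]]
wrist_force: [-4.4, -0.8, 16.4]
grip_width: 0.0332
time: 14.42
eef_pos: [0.6648, 0.034, 0.0632]
tcp_rot: [[0.082, -0.997, -0.005], [-0.997, -0.082, -0.002], [0.002, 0.005, -1.0]]
wrist_force: [-20.3, -1.9, 35.3]
grip_width: 0.0331
time: 14.8
eef_pos: [0.6648, 0.0339, 0.0631]
tcp_rot: [[0.082, -0.997, -0.015], [-0.997, -0.082, -0.003], [0.002, 0.016, -1.0]]
wrist_force: [-34.9, -3.5, 49.9]
grip_width: 0.033
```

```bash
python3 -m crank '[[2,[0,0.4,-0.2],0],[2,[0,0.3,-0.25],0],[2,[0,0,0],0],[4.5,[0,0,0],0],[6,[0,0,0],0],[6,[0,0,-1],0],[6,[0,0,-4],0],[6,[0,0,-5],0],[6,[0,0,-4],0],[7.5,[0,0,0],0],[7.5,[0,0,0],0]]'
python3 -c "
from h import *
st(); im,p=snap('wrist','w5');go(.4371,-.1181,.12,-20.3)
print(p)
im2,_=snap('scene','s5')
a=cv2.resize(im2[240:340,310:410,::-1],(400,400),interpolation=2); b=cv2.resize(im[:,:,::-1],(400,300)); cv2.imwrite('pics/c6.png',np.hstack([a,np.vstack([b,np.zeros((100,400,3),np.uint8)])]))"
```

```text
time: 16.18
eef_pos: [0.6622, 0.0348, 0.1969]
tcp_rot: [[0.081, -0.997, -0.001], [-0.997, -0.081, 0.0], [-0.0, 0.001, -1.0]]
wrist_force: [-0.1, -0.4, -1.2]
grip_width: 0.0751
16.175 [0.6622 0.0348 0.1969] [-0.08 -0.38 -1.21] [ 0.044 -0.013 -0.014] 0.07512986348441747
[[0.081, -0.997, -0.001], [-0.997, -0.081, 0.0], [-0.0, 0.001, -1.0]]
shift [13.44 23.57  7.63] |28.2| cur ang -85.4 q [-3. 19. 89. -0. 73. 82.] roll -65.1
{'vertical_fov': 67.23034021188265, 'cx': 314.37659489871805, 'cy': 243.78397739008565, 'eye': array([0.7290814 , 0.04045367, 0.33932788]), 'orientation': array([[ 8.08699114e-02,  9.59619620e-01,  2.69425766e-01],
       [-9.96724654e-01,  7.78188752e-02,  2.20042618e-02],
       [ 1.49311304e-04, -2.70322786e-01,  9.62769738e-01]])}
```

View pics/c6.png

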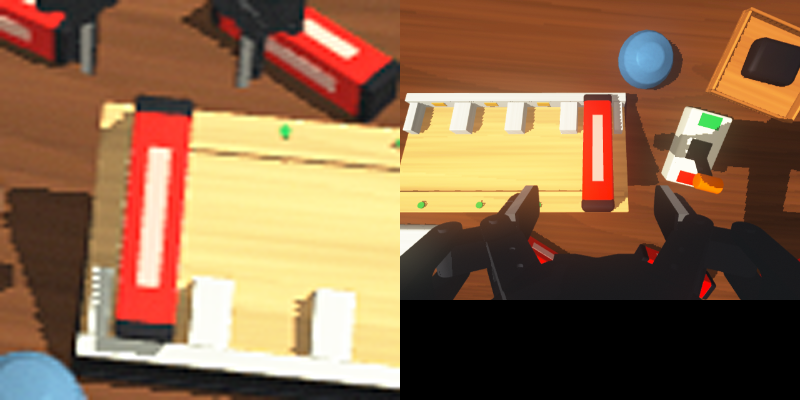

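Run:
```python
from h import *
p=imaging.camera_params('wrist')
e=np.array([.9966,.082]);l=np.array([-.082,.9966]);O=np.array([.6894,.1405])
im=cv2.imread('pics/w5.png'); cv2.imwrite('pics/c7.png',cv2.resize(im[130:350,200:420],None,fx=2.7,fy=2.7,interpolation=2))
for n,u,v,z in[('low end',315,152,.0505),('up end',317,336,.1268),('lip outer R',362,150,.0306),('lip inner?',270,163,.0371)]:
    w=at_z(p,u,v,z)[:2]-O; print(n,'down',(w@e).round(4),'y',(w@l).round(4))
```

```text
low end down 0.0228 y -0.1033
up end down -0.0917 y -0.1044
lip outer R down 0.0238 y -0.142
lip inner? down 0.0138 y -0.0667
```

View pics/c7.png

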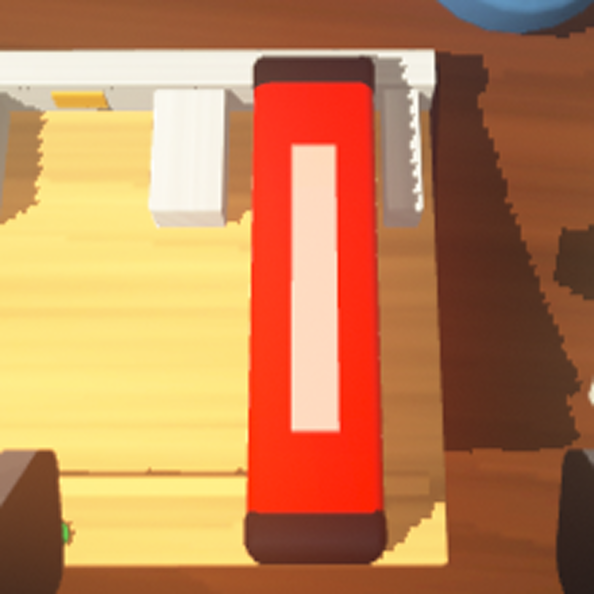

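The bar is flat in the right bay with its end against the lip. Next is the bar at (0.437, -0.118).

```bash
python3 -m crank '[[7.5,[2.24,3.93,0],0],[7.5,[2.24,3.93,0],0],[7.5,[2.24,3.93,0],0],[7.5,[2.24,3.93,0],0],[7.5,[2.24,3.93,0],0],[7.5,[2.24,3.93,0],0],[7.5,[0,0,1],-10.7],[7.5,[0,0,1],-10.7],[7.5,[0,0,1],-10.7],[7.5,[0,0,1],-10.7],[7.5,[0,0,1],-10.7],[7.5,[0,0,1],-10.7]]'
python3 -m crank '[[7.5,[0,0,0],0],[7.5,[0,0,0],0]]'
cat >> h.py <<'E'
def bars(name,z=.034,show=True):
    p=imaging.camera_params(name); im=imaging.snapshot(name)
    hsv=cv2.cvtColor(im,cv2.COLOR_RGB2HSV)
    m=((hsv[...,0]<6)|(hsv[...,0]>174))&(hsv[...,1]>170)&(hsv[...,2]>90)
    m=cv2.morphologyEx(m.astype(np.uint8),cv2.MORPH_CLOSE,np.ones((9,9) if name=='top' else (25,25)))
    for c in cv2.findContours(m,cv2.RETR_EXTERNAL,2)[0]:
        if cv2.contourArea(c)<300: continue
        b=cv2.boxPoints(cv2.minAreaRect(c)); w=np.array([at_z(p,*q,z)[:2] for q in b]); e1,e2=w[1]-w[0],w[2]-w[1]
        l=e1 if np.hypot(*e1)>np.hypot(*e2) else e2
        print(name,'px',b.mean(0).round(0),'ctr',w.mean(0).round(4),'size',np.hypot(*e1).round(3),np.hypot(*e2).round(3),'ang',np.degrees(np.arctan2(l[1],l[0])).round(1))
E
python3 -c "
from h import *
st();bars('top');bars('wrist');go(.4371,-.1181,.08,-20.3)"
```

```text
time: 17.77
eef_pos: [0.437, -0.1176, 0.1353]
tcp_rot: [[0.935, -0.356, -0.003], [-0.356, -0.935, 0.001], [-0.004, -0.0, -1.0]]
wrist_force: [1.1, 0.0, -0.9]
grip_width: 0.0749
time: 18.02
eef_pos: [0.438, -0.118, 0.1369]
tcp_rot: [[0.932, -0.364, -0.001], [-0.364, -0.932, 0.001], [-0.001, -0.0, -1.0]]
wrist_force: [0.2, -0.4, -0.5]
grip_width: 0.0752
18.025 [ 0.438  -0.118   0.1369] [ 0.21 -0.38 -0.49] [ 0.04  -0.009  0.043] 0.07519470538183025
[[0.932, -0.364, -0.001], [-0.364, -0.932, 0.001], [-0.001, -0.0, -1.0]]
top px [464. 292.] ctr [ 0.4353 -0.3252] size 0.119 0.035 ang -56.3
top px [260. 291.] ctr [0.4365 0.1001] size 0.036 0.12 ang -123.0
top px [292. 177.] ctr [0.681  0.0361] size 0.033 0.087 ang -177.5
wrist px [316. 234.] ctr [ 0.4387 -0.1172] size 0.038 0.139 ang -107.5
wrist px [558. 126.] ctr [ 0.6122 -0.1025] size 0.017 0.031 ang -100.4
wrist px [167.  22.] ctr [0.4044 0.0431] size 0.044 0.024 ang -21.3
shift [-0.14  0.04  5.76] |5.8| cur ang -21.3 q [-24.  -3. 120.  -0.  63.  -3.] roll -1.0
```

```bash
python3 -m crank '[[7.5,[-0.05,0,4],-1],[7.5,[0,0,4],0],[7.5,[0,0,2.7],0],[7.5,[0,0,2],0],[7.5,[0,0,0],0],[7.5,[0,0,0],0]]'
python3 -m crank '[[2,[0,0,0],0],[2,[0,0,0],0],[2,[0,0,0],0],[2,[0,0,-3],0],[2,[0,0,-5],0],[2,[0,0,-5],0],[2,[0,0,-5],0],[2,[0,0,0],0],[2,[0,0,0],0],[2,[0,0,0],0],[2,[0,0,0],0]]'
python3 -c "
from h import *
tq(8);go(.6373,.103,.2,94.7);go(.6373,.103,.2,-85.3)"
```

```text
time: 18.88
eef_pos: [0.4389, -0.1184, 0.0114]
tcp_rot: [[0.938, -0.345, 0.002], [-0.345, -0.938, -0.001], [0.002, 0.0, -1.0]]
wrist_force: [0.0, -0.1, -0.4]
grip_width: 0.0748
time: 20.25
eef_pos: [0.4366, -0.1174, 0.1882]
tcp_rot: [[0.939, -0.345, -0.004], [-0.345, -0.939, 0.002], [-0.004, -0.0, -1.0]]
wrist_force: [-0.3, 0.2, -3.5]
grip_width: 0.0329
t 20.6 pos [ 0.4379 -0.118   0.1903] w 0.0327 F [ 0.17  0.14 -3.81] T tool [ 0.074 -0.009  0.039] sd [0.047 0.023 0.017]
shift [ 11.09 -27.62  -0.97] |29.8| cur ang -20.2 q [-24.  -7. 117.   0.  70.  -4.] roll -114.9
shift [ 11.09 -27.62  -0.97] |29.8| cur ang -20.2 q [-24.  -7. 117.   0.  70.  -4.] roll 65.1
```

```bash
python3 -m crank '[[2,[0,0,-1],-10.45],[2,[0,0,0],-10.45],[2,[0,0,0],-10.45],[2,[0,0,0],-10.45],[2,[0,0,0],-10.45],[2,[0,0,0],-10.45],[2,[0,0,0],-10.45],[2,[0,0,0],-10.45],[2,[0,0,0],-10.45],[2,[0,0,0],-10.45],[2,[0,0,0],-10.4],[2,[0,0,0],0]]'
python3 -m crank '[[2,[0,0,0],0],[2,[0,0,0],0]]'
python3 -c "
from h import *
tq(8);go(.6373,.103,.2,94.7);go(.6373,.103,.2,-85.3)"
```

```text
time: 22.1
eef_pos: [0.4379, -0.1181, 0.2005]
tcp_rot: [[-0.08, 0.997, -0.0], [0.997, 0.08, -0.0], [-0.0, -0.0, -1.0]]
wrist_force: [-0.5, -0.7, -3.9]
grip_width: 0.0328
time: 22.35
eef_pos: [0.4379, -0.118, 0.2004]
tcp_rot: [[-0.081, 0.997, -0.0], [0.997, 0.081, -0.0], [-0.0, -0.0, -1.0]]
wrist_force: [0.1, -0.1, -3.4]
grip_width: 0.0329
t 22.7 pos [ 0.4379 -0.118   0.2004] w 0.033 F [ 0.07 -0.02 -3.62] T tool [ 0.074 -0.005  0.011] sd [0.029 0.024 0.014]
shift [20.39 21.69  0.04] |29.8| cur ang 94.7 q [ -24.   -7.  117.    0.   71. -119.] roll 0.0
shift [20.39 21.69  0.04] |29.8| cur ang 94.7 q [ -24.   -7.  117.    0.   71. -119.] roll -180.0
```

```bash
python3 -m crank '[[2,[2.91,3.1,0],0],[2,[2.91,3.1,0],0],[2,[2.91,3.1,0],0],[2,[2.91,3.1,0],0],[2,[2.91,3.1,0],0],[2,[2.91,3.1,0],0],[2,[2.91,3.1,0],0],[2,[0,0,2],0],[2,[0,0,2],0],[2,[0,0,0],0],[2,[0,0,0],0]]'
python3 -c "
from h import *
tq(3);go(.6373,.103,.12,94.7)"
```

```text
time: 24.08
eef_pos: [0.6369, 0.102, 0.1601]
tcp_rot: [[-0.081, 0.997, -0.001], [0.997, 0.081, -0.0], [-0.0, -0.001, -1.0]]
wrist_force: [-0.1, -0.8, -3.1]
grip_width: 0.0327
t 24.175 pos [0.6379 0.1023 0.1615] w 0.033 F [ 0.27 -0.25 -2.95] T tool [ 0.061  0.008 -0.009] sd [0.038 0.023 0.058]
shift [ 0.08 -0.06  4.15] |4.2| cur ang 94.7 q [  3.  18.  93.   0.  69. -92.] roll -0.0
```

```bash
python3 -m crank '[[2,[0.07,0,2],0],[2,[0,0,2],0],[2,[0,0,1.2],0],[2,[0,0,0.8],0],[2,[0,0,0.8],0],[2,[0,0,0.6],0],[2,[0,0,0.6],0],[2,[0,0,0.5],0],[2,[0,0,0],0],[2,[0,0,0],0]]'
python3 -m crank '[[2,[0,0.4,0.25],0],[2,[0,0.4,0.25],0],[2,[0,0.4,0.25],0],[2,[0,0.4,0.25],0],[2,[0,0,0],0],[2,[0,0,0],0]]'
```

```text
time: 25.42
eef_pos: [0.6446, 0.1041, 0.0811]
tcp_rot: [[-0.082, 0.996, 0.016], [0.997, 0.082, 0.001], [-0.0, 0.016, -1.0]]
wrist_force: [5.4, 1.6, 7.7]
grip_width: 0.033
time: 26.18
eef_pos: [0.6582, 0.1052, 0.0698]
tcp_rot: [[-0.082, 0.997, 0.01], [0.997, 0.082, 0.001], [-0.0, 0.01, -1.0]]
wrist_force: [3.6, -0.2, 7.5]
grip_width: 0.0333
```

```bash
python3 -m crank '[[2,[0,0.3,0.3],0],[2,[0,0.2,0.2],0],[2,[0,0,0],0],[2,[0,0,0],0]]'
python3 -m crank '[[2,[0,0.4,0.25],0],[2,[0,0,0],0],[2,[0,0,0],0]]'
python3 -m crank '[[2,[0,0.3,0.2],0],[2,[0,0,0],0],[2,[0,0,0],0]]'
```

```text
time: 26.68
eef_pos: [0.6619, 0.1055, 0.0653]
tcp_rot: [[-0.082, 0.997, 0.007], [0.997, 0.082, 0.0], [-0.0, 0.007, -1.0]]
wrist_force: [-1.3, -1.1, 11.5]
grip_width: 0.0329
time: 27.05
eef_pos: [0.6619, 0.1055, 0.0652]
tcp_rot: [[-0.083, 0.997, -0.004], [0.997, 0.083, -0.001], [-0.001, -0.004, -1.0]]
wrist_force: [-17.5, -2.4, 29.0]
grip_width: 0.033
time: 27.42
eef_pos: [0.6619, 0.1055, 0.0652]
tcp_rot: [[-0.083, 0.996, -0.012], [0.997, 0.083, -0.002], [-0.001, -0.012, -1.0]]
wrist_force: [-29.4, -3.7, 43.4]
grip_width: 0.033
```

```bash
python3 -m crank '[[2,[0,-0.4,-0.2],0],[2,[0,0,-0.1],0],[2,[0,0,0],0],[4.5,[0,0,0],0],[6,[0,0,0],0],[6,[0,0,-1],0],[6,[0,0,-4],0],[6,[0,0,-5],0],[6,[0,0,-4],0],[7.5,[0,0,0],0],[7.5,[0,0,0],0]]'
python3 -c "
from h import *
st();bars('top'); im,p=snap('wrist','w6');cv2.imwrite('pics/c8.png',im[90:400,100:520,::-1])
O=np.array([.6932,.1426]);e=np.array([.9966,.082]);l=np.array([-.082,.9966])
for y in(-.105,-.035):
  for c in((0,34),(140,34)):
    q=O-e*(c[0]*.8387-c[1]*.5446)/1e3+l*y; print(np.round(proj(p,[*q,.022+(c[0]*.5446+c[1]*.8387)/1e3])))
go(.4365,.1001,.2,-33)"
```

```text
time: 28.8
eef_pos: [0.6609, 0.1055, 0.1984]
tcp_rot: [[-0.082, 0.997, -0.001], [0.997, 0.082, 0.0], [0.0, -0.001, -1.0]]
wrist_force: [-0.7, 0.0, -0.4]
grip_width: 0.0749
28.8 [0.6609 0.1055 0.1984] [-0.71  0.04 -0.37] [-0.001  0.012 -0.031] 0.07494850454220886
[[-0.082, 0.997, -0.001], [0.997, 0.082, 0.0], [0.0, -0.001, -1.0]]
top px [267. 296.] ctr [0.4268 0.0848] size 0.036 0.084 ang -123.3
top px [464. 291.] ctr [ 0.4369 -0.3266] size 0.119 0.037 ang -56.7
top px [292. 177.] ctr [0.681 0.036] size 0.033 0.088 ang -177.5
[232. 292.]
[191. 155.]
[313. 292.]
[313. 155.]
shift [  1.3  -22.31  -0.26] |22.3| cur ang 94.7 q [  3.  19.  88.   0.  73. -92.] roll 127.7
```

View pics/c8.png

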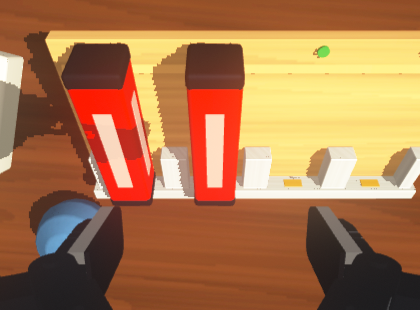

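Both bars sit flush on the lip (ends at the same row, matching the projection). Next is the bar at (0.4365, 0.100).

```bash
python3 -m crank '[[7.5,[0.26,-4.46,0],0],[7.5,[0.26,-4.46,0],0],[7.5,[0.26,-4.46,0],0],[7.5,[0.26,-4.46,0],0],[7.5,[0.26,-4.46,0],0],[7.5,[0,0,1],-10.46],[7.5,[0,0,1],-10.46],[7.5,[0,0,1],-10.46],[7.5,[0,0,1],-10.46],[7.5,[0,0,1],-10.46],[7.5,[0,0,1],0],[7.5,[0,0,0],0]]'
python3 -m crank '[[7.5,[0,0,0],0],[7.5,[0,0,0],0]]'
python3 -c "
from h import *
st();bars('wrist');bars('top');go(.4365,.1001,.01,147)"
```

```text
time: 30.4
eef_pos: [0.4364, 0.1, 0.137]
tcp_rot: [[-0.837, 0.546, -0.004], [0.547, 0.837, -0.0], [0.003, -0.002, -1.0]]
wrist_force: [-0.6, -1.2, -0.5]
grip_width: 0.0749
time: 30.65
eef_pos: [0.4384, 0.1002, 0.1394]
tcp_rot: [[-0.838, 0.545, 0.001], [0.545, 0.838, 0.0], [-0.001, 0.001, -1.0]]
wrist_force: [0.5, 0.3, -0.0]
grip_width: 0.0752
30.65 [0.4384 0.1002 0.1394] [ 0.54  0.26 -0.05] [-0.008  0.003  0.022] 0.07522128350410312
[[-0.838, 0.545, 0.001], [0.545, 0.838, 0.0], [-0.001, 0.001, -1.0]]
wrist px [320. 230.] ctr [0.4316 0.0982] size 0.034 0.13 ang 58.3
top px [464. 292.] ctr [ 0.4362 -0.326 ] size 0.121 0.038 ang -56.9
top px [258. 180.] ctr [0.6746 0.1097] size 0.032 0.088 ang -179.1
top px [292. 177.] ctr [0.681  0.0361] size 0.033 0.088 ang -177.4
shift [ 0.16 -0.12 12.94] |12.9| cur ang 147.0 q [   4.   -3.  120.    0.   63. -143.] roll -0.0
```

```bash
python3 -m crank '[[7.5,[0.1,-0.1,4],0],[7.5,[0,0,4],0],[7.5,[0,0,3],0],[7.5,[0,0,1.8],0],[7.5,[0,0,0],0],[7.5,[0,0,0],0]]'
python3 -m crank '[[2,[0,0,0],0],[2,[0,0,0],0],[2,[0,0,0],0],[2,[0,0,-3],0],[2,[0,0,-5],0],[2,[0,0,-5],0],[2,[0,0,-6],0],[2,[0,0,0],0],[2,[0,0,0],0],[2,[0,0,0],0],[2,[0,0,0],0]]'
python3 -c "
from h import *
tq(9);go(.6316,.1728,.2,94.7);go(.6316,.1728,.2,-85.3)"
```

```text
time: 31.5
eef_pos: [0.4375, 0.0999, 0.0118]
tcp_rot: [[-0.839, 0.544, 0.002], [0.544, 0.839, 0.0], [-0.001, 0.001, -1.0]]
wrist_force: [0.4, 0.1, -0.3]
grip_width: 0.075
time: 32.88
eef_pos: [0.435, 0.0997, 0.1986]
tcp_rot: [[-0.839, 0.544, -0.005], [0.544, 0.839, -0.0], [0.004, -0.003, -1.0]]
wrist_force: [-0.6, 0.2, -4.3]
grip_width: 0.0331
t 33.275 pos [0.4367 0.0999 0.2009] w 0.0332 F [ 0.23 -0.05 -3.54] T tool [ 0.055  0.007 -0.005] sd [0.028 0.034 0.029]
shift [-12.38  16.73   0.09] |20.8| cur ang 147.0 q [   4.   -8.  117.    0.   71. -143.] roll 52.3
shift [-12.38  16.73   0.09] |20.8| cur ang 147.0 q [   4.   -8.  117.    0.   71. -143.] roll -127.7
```

```bash
python3 -m crank '[[2,[0,0,0],10.46],[2,[0,0,0],10.46],[2,[0,0,0],10.46],[2,[0,0,0],10.46],[2,[0,0,0],10.46],[2,[0,0,0],0],[2,[0,0,0],0],[2,[0,0,0],0]]'
python3 -c "
from h import *
tq(9);go(.6316,.1728,.2,94.7)"
```

```text
time: 34.28
eef_pos: [0.4366, 0.0999, 0.2009]
tcp_rot: [[-0.084, 0.996, 0.0], [0.996, 0.084, 0.0], [0.0, 0.0, -1.0]]
wrist_force: [-0.0, -0.7, -3.1]
grip_width: 0.0329
t 34.675 pos [0.4366 0.0999 0.2009] w 0.0333 F [ 0.19 -0.5  -3.59] T tool [ 0.069  0.004 -0.012] sd [0.037 0.024 0.023]
shift [ 5.66 20.04  0.09] |20.8| cur ang 94.7 q [  4.  -8. 117.   0.  71. -91.] roll 0.0
```

```bash
python3 -m crank '[[2,[1.13,4,0],0],[2,[1.13,4,0],0],[2,[1.13,4,0],0],[2,[1.13,4,0],0],[2,[1.13,4,0],0],[2,[0,0,2],0],[2,[0,0,2],0],[2,[0,0,0],0],[2,[0,0,0],0],[2,[0,0,0],0]]'
python3 -c "
from h import *
tq(3);go(.6316,.1728,.12,94.7)"
```

```text
time: 35.92
eef_pos: [0.6317, 0.1726, 0.1623]
tcp_rot: [[-0.082, 0.997, 0.002], [0.997, 0.082, 0.0], [0.0, 0.002, -1.0]]
wrist_force: [0.3, -1.3, -4.0]
grip_width: 0.0327
t 36.025 pos [0.6318 0.1726 0.1623] w 0.0331 F [-0.44 -0.5  -3.72] T tool [ 0.067 -0.029  0.007] sd [0.019 0.027 0.01 ]
shift [ 0.02 -0.03  4.23] |4.2| cur ang 94.7 q [  9.  19.  91.   0.  69. -86.] roll 0.0
```

```bash
python3 -m crank '[[2,[0,0,2],0],[2,[0,0,2],0],[2,[0,0,1.3],0],[2,[0,0,0.8],0],[2,[0,0,0.8],0],[2,[0,0,0.6],0],[2,[0,0,0.6],0],[2,[0,0,0.5],0],[2,[0,0,0],0],[2,[0,0,0],0]]'
python3 -m crank '[[2,[0,0.4,0.25],0],[2,[0,0.4,0.25],0],[2,[0,0.4,0.3],0],[2,[0,0.4,0.3],0],[2,[0,0,0],0],[2,[0,0,0],0]]'
python3 -m crank '[[2,[0,0.3,0.3],0],[2,[0,0.2,0.2],0],[2,[0,0,0],0],[2,[0,0,0],0]]'
```

```text
time: 37.28
eef_pos: [0.6384, 0.1731, 0.0809]
tcp_rot: [[-0.082, 0.996, 0.015], [0.997, 0.082, 0.002], [0.0, 0.015, -1.0]]
wrist_force: [5.4, -0.3, 10.3]
grip_width: 0.0328
time: 38.02
eef_pos: [0.6523, 0.1747, 0.0682]
tcp_rot: [[-0.082, 0.997, 0.011], [0.997, 0.082, 0.002], [0.001, 0.011, -1.0]]
wrist_force: [3.6, -0.1, 6.7]
grip_width: 0.0328
time: 38.52
eef_pos: [0.6541, 0.1749, 0.0667]
tcp_rot: [[-0.083, 0.997, 0.002], [0.997, 0.083, 0.0], [0.0, 0.002, -1.0]]
wrist_force: [-12.5, -1.9, 27.4]
grip_width: 0.0327
```

```bash
python3 -m crank '[[2,[0,0.3,0.2],0],[2,[0,0,0],0],[2,[0,0,0],0]]'
python3 -m crank '[[2,[0,-0.3,-0.2],0],[2,[0,0,-0.1],0],[2,[0,0,0],0],[4.5,[0,0,0],0],[6,[0,0,0],0],[6,[0,0,-1],0],[6,[0,0,-4],0],[6,[0,0,-5],0],[6,[0,0,-4],0],[7.5,[0,0,0],0],[7.5,[0,0,0],0]]'
python3 -c "
from h import *
st();bars('top'); im,p=snap('wrist','w7')
O=np.array([.6932,.1426]);e=np.array([.9966,.082]);l=np.array([-.082,.9966])
for y in(-.035,.035):
  for c in((0,34),(140,34)):
    q=O-e*(c[0]*.8387-c[1]*.5446)/1e3+l*y; print(np.round(proj(p,[*q,.022+(c[0]*.5446+c[1]*.8387)/1e3])))
go(.4363,-.3262,.2,33.3)"
```

```text
time: 38.9
eef_pos: [0.6541, 0.1749, 0.0667]
tcp_rot: [[-0.083, 0.997, -0.006], [0.997, 0.083, -0.001], [-0.001, -0.006, -1.0]]
wrist_force: [-25.0, -3.9, 40.6]
grip_width: 0.0328
time: 40.28
eef_pos: [0.6518, 0.1743, 0.1993]
tcp_rot: [[-0.082, 0.997, -0.001], [0.997, 0.082, -0.0], [-0.0, -0.001, -1.0]]
wrist_force: [-0.1, 0.4, 0.5]
grip_width: 0.0747
40.275 [0.6518 0.1743 0.1993] [-0.13  0.36  0.53] [-0.022 -0.003  0.024] 0.07466847369622477
[[-0.082, 0.997, -0.001], [0.997, 0.082, -0.0], [-0.0, -0.001, -1.0]]
top px [464. 291.] ctr [ 0.4367 -0.3264] size 0.12 0.037 ang -56.7
top px [258. 180.] ctr [0.6746 0.1097] size 0.032 0.088 ang -179.1
top px [292. 176.] ctr [0.6822 0.0367] size 0.032 0.086 ang -179.5
[234. 296.]
[193. 161.]
[314. 296.]
[314. 161.]
shift [-48.1  -25.5   -0.14] |54.4| cur ang 94.7 q [  9.  20.  87.  -0.  73. -86.] roll 61.4
```

```bash
python3 -m crank '[[7.5,[-4,-2.13,0],0],[7.5,[-4,-2.13,0],0],[7.5,[-4,-2.13,0],0],[7.5,[-4,-2.13,0],0],[7.5,[-4,-2.13,0],0],[7.5,[-4,-2.13,0],0],[7.5,[-4,-2.13,0],0],[7.5,[-4,-2.13,0],0],[7.5,[-4,-2.13,0],0],[7.5,[-4,-2.13,0],0],[7.5,[-4,-2.13,0],0],[7.5,[-4,-2.13,0],0]]'
python3 -m crank '[[7.5,[0,0,1],10.2],[7.5,[0,0,1],10.2],[7.5,[0,0,1],10.2],[7.5,[0,0,1],10.2],[7.5,[0,0,1],10.2],[7.5,[0,0,1],10.3],[7.5,[0,0,0],0],[7.5,[0,0,0],0],[7.5,[0,0,0],0]]'
python3 -c "
from h import *
st();bars('wrist');bars('top');go(.4365,-.3262,.01,33.4)"
```

```text
time: 41.88
eef_pos: [0.4354, -0.3255, 0.1979]
tcp_rot: [[-0.082, 0.997, -0.002], [0.997, 0.082, 0.003], [0.003, -0.002, -1.0]]
wrist_force: [0.2, -0.2, -0.5]
grip_width: 0.0751
time: 43.0
eef_pos: [0.4371, -0.3252, 0.1402]
tcp_rot: [[0.834, 0.552, 0.0], [0.552, -0.834, -0.0], [0.0, 0.0, -1.0]]
wrist_force: [0.2, 0.0, 0.6]
grip_width: 0.075
43.0 [ 0.4371 -0.3252  0.1402] [0.2  0.01 0.62] [0.033 0.029 0.001] 0.07503842763996184
[[0.834, 0.552, 0.0], [0.552, -0.834, -0.0], [0.0, 0.0, -1.0]]
wrist px [308. 235.] ctr [ 0.4316 -0.3275] size 0.136 0.038 ang 121.0
wrist px [ 14. 144.] ctr [ 0.2327 -0.3788] size 0.019 0.031 ang -68.5
top px [224. 183.] ctr [0.668  0.1815] size 0.09 0.034 ang -3.8
top px [258. 180.] ctr [0.6746 0.1097] size 0.032 0.088 ang -179.1
top px [292. 177.] ctr [0.681  0.0361] size 0.034 0.088 ang -177.5
shift [-0.11  0.03 13.03] |13.0| cur ang 33.5 q [-44.   8. 108.   0.  64. -78.] roll 0.1
```

```bash
python3 -m crank '[[7.5,[-0.2,0,4],0],[7.5,[0,0,4],0],[7.5,[0,0,3],0],[7.5,[0,0,1.9],0],[7.5,[0,0,0],0],[7.5,[0,0,0],0]]'
python3 -m crank '[[2,[0,0,0],0],[2,[0,0,0],0],[2,[0,0,0],0],[2,[0,0,-3],0],[2,[0,0,-5],0],[2,[0,0,-5],0],[2,[0,0,-6],0],[2,[0,0,0],0],[2,[0,0,0],0],[2,[0,0,0],0],[2,[0,0,0],0]]'
python3 -c "
from h import *
tq(9);go(.6259,.2426,.2,94.7);go(.6259,.2426,.2,-85.3)"
```

```text
time: 43.85
eef_pos: [0.4363, -0.3271, 0.0122]
tcp_rot: [[0.835, 0.551, 0.002], [0.551, -0.835, -0.002], [0.001, 0.002, -1.0]]
wrist_force: [0.1, -1.2, 0.5]
grip_width: 0.0748
time: 45.22
eef_pos: [0.4341, -0.3251, 0.1983]
tcp_rot: [[0.835, 0.551, -0.003], [0.551, -0.835, 0.003], [-0.001, -0.005, -1.0]]
wrist_force: [0.6, -0.2, -3.2]
grip_width: 0.033
t 45.625 pos [ 0.4353 -0.3262  0.2009] w 0.0327 F [ 0.1  -0.04 -3.44] T tool [-0.116  0.004 -0.022] sd [0.02  0.023 0.029]
shift [ 47.23 -36.98   0.09] |60.0| cur ang 33.4 q [-44.   4. 105.   0.  71. -78.] roll -61.3
shift [ 47.23 -36.98   0.09] |60.0| cur ang 33.4 q [-44.   4. 105.   0.  71. -78.] roll 118.7
```

```bash
python3 -m crank '[[2,[0,0,0],10.5],[2,[0,0,0],10.5],[2,[0,0,0],10.5],[2,[0,0,0],10.5],[2,[0,0,0],10.5],[2,[0,0,0],10.5],[2,[0,0,0],10.5],[2,[0,0,0],10.5],[2,[0,0,0],10.5],[2,[0,0,0],10.5],[2,[0,0,0],10.5],[2,[0,0,0],3.2]]'
python3 -m crank '[[2,[0,0,0],0],[2,[0,0,0],0]]'
python3 -c "
from h import *
tq(6);go(.6259,.2426,.2,-85.3)"
```

```text
time: 47.12
eef_pos: [0.4351, -0.3261, 0.2009]
tcp_rot: [[0.08, -0.997, -0.001], [-0.997, -0.08, 0.0], [-0.0, 0.001, -1.0]]
wrist_force: [0.9, -0.2, -2.5]
grip_width: 0.0329
time: 47.38
eef_pos: [0.4352, -0.3261, 0.2009]
tcp_rot: [[0.083, -0.997, -0.0], [-0.997, -0.083, 0.0], [-0.0, 0.0, -1.0]]
wrist_force: [0.1, 0.6, -3.3]
grip_width: 0.0327
t 47.625 pos [ 0.4353 -0.3261  0.2009] w 0.0331 F [-0.25 -0.11 -3.22] T tool [-0.146 -0.013  0.014] sd [0.018 0.025 0.009]
shift [-55.11 -23.69   0.09] |60.0| cur ang -85.3 q [-44.   4. 105.  -0.  71.  41.] roll 0.0
```

```bash
python3 -m crank '[[2,[-4.59,-1.97,0],0],[2,[-4.59,-1.97,0],0],[2,[-4.59,-1.97,0],0],[2,[-4.59,-1.97,0],0],[2,[-4.59,-1.97,0],0],[2,[-4.59,-1.97,0],0],[2,[-4.59,-1.97,0],0],[2,[-4.59,-1.97,0],0],[2,[-4.59,-1.97,0],0],[2,[-4.59,-1.97,0],0],[2,[-4.59,-1.97,0],0],[2,[-4.59,-1.97,0],0]]'
python3 -m crank '[[2,[0,0,0],0],[2,[0,0,2],0],[2,[0,0,2],0],[2,[0,0,0],0],[2,[0,0,0],0],[2,[0,0,0],0]]'
python3 -c "
from h import *
tq(3);go(.6259,.2426,.12,-85.3)"
```

```text
time: 49.12
eef_pos: [0.6259, 0.2439, 0.2007]
tcp_rot: [[0.083, -0.997, -0.0], [-0.997, -0.083, 0.0], [-0.0, 0.0, -1.0]]
wrist_force: [-0.5, 0.1, -4.0]
grip_width: 0.0327
time: 49.88
eef_pos: [0.6264, 0.242, 0.162]
tcp_rot: [[0.082, -0.997, 0.002], [-0.997, -0.082, 0.001], [-0.0, -0.002, -1.0]]
wrist_force: [0.2, 0.4, -3.4]
grip_width: 0.0326
t 49.975 pos [0.6263 0.2423 0.1621] w 0.0328 F [ 0.08  0.23 -3.38] T tool [-0.103  0.018  0.013] sd [0.025 0.017 0.014]
shift [-0.03  0.05  4.21] |4.2| cur ang -85.3 q [ 15.  21.  89.   0.  70. 100.] roll 0.0
```

```bash
python3 -m crank '[[2,[0,0,2],0],[2,[0,0,2],0],[2,[0,0,1.3],0],[2,[0,0,0.8],0],[2,[0,0,0.8],0],[2,[0,0,0.6],0],[2,[0,0,0.6],0],[2,[0,0,0.5],0],[2,[0,0,0],0],[2,[0,0,0],0]]'
python3 -m crank '[[2,[0,-0.4,0.25],0],[2,[0,-0.4,0.25],0],[2,[0,-0.4,0.3],0],[2,[0,-0.4,0.3],0],[2,[0,0,0],0],[2,[0,0,0],0]]'
python3 -m crank '[[2,[0,-0.3,0.3],0],[2,[0,-0.2,0.2],0],[2,[0,0,0],0],[2,[0,0,0],0]]'
```

```text
time: 51.22
eef_pos: [0.6329, 0.2428, 0.081]
tcp_rot: [[0.082, -0.996, 0.016], [-0.997, -0.082, 0.002], [-0.001, -0.016, -1.0]]
wrist_force: [5.8, -0.5, 9.1]
grip_width: 0.0327
time: 51.98
eef_pos: [0.6467, 0.2448, 0.0686]
tcp_rot: [[0.082, -0.997, 0.011], [-0.997, -0.082, 0.003], [-0.002, -0.011, -1.0]]
wrist_force: [4.1, 0.4, 5.9]
grip_width: 0.0329
time: 52.48
eef_pos: [0.6473, 0.245, 0.0679]
tcp_rot: [[0.083, -0.997, -0.0], [-0.997, -0.083, 0.001], [-0.001, 0.0, -1.0]]
wrist_force: [-16.0, -3.1, 31.6]
grip_width: 0.0325
```

```bash
python3 -m crank '[[2,[0,-0.2,0.1],0],[2,[0,0,0],0],[2,[0,0.3,-0.2],0],[2,[0,0,0],0],[4.5,[0,0,0],0],[6,[0,0,0],0],[6,[0,0,-1],0],[6,[0,0,-4],0],[6,[0,0,-5],0],[6,[0,0,-5],0],[5,[0,0,0],0],[2,[0,0,0],0]]'
python3 -c "
from h import *
c=np.array([.6565,-.1137]);u=np.array([.986,-.166]);t=c-.07*u; print(t)
st();go(*t,.2,-99.5);bars('top'); im,p=snap('wrist','w8'); im2,_=snap('scene','s8')
cv2.imwrite('pics/c9.png',np.hstack([cv2.resize(im[:,:,::-1],(400,300)),cv2.resize(im2[210:360,300:500,::-1],(400,300),interpolation=2)]))"
```

```text
time: 53.98
eef_pos: [0.6453, 0.2438, 0.2096]
tcp_rot: [[0.082, -0.997, -0.0], [-0.997, -0.082, -0.0], [0.0, 0.0, -1.0]]
wrist_force: [-0.4, 1.0, -0.5]
grip_width: 0.0331
[ 0.58748 -0.10208]
53.975 [0.6453 0.2438 0.2096] [-0.4   0.98 -0.46] [0.065 0.056 0.026] 0.033130970295981915
[[0.082, -0.997, -0.0], [-0.997, -0.082, -0.0], [0.0, 0.0, -1.0]]
shift [33.99  8.61  0.97] |35.1| cur ang -85.3 q [ 15.  21.  84.  -0.  75. 100.] roll 14.2
top px [190. 186.] ctr [0.6613 0.2548] size 0.092 0.037 ang -5.3
top px [224. 183.] ctr [0.6679 0.1815] size 0.091 0.034 ang -3.8
top px [258. 180.] ctr [0.6757 0.1097] size 0.032 0.086 ang -179.1
top px [292. 176.] ctr [0.6822 0.0367] size 0.032 0.086 ang -179.5
```

View pics/c9.png

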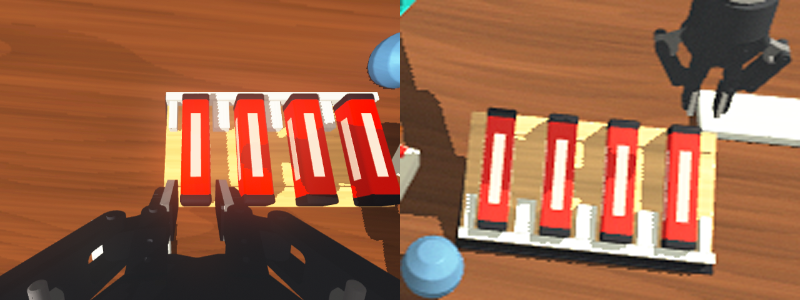

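All four bars lie flat in their bays and on the lip. Now the isolator goes back on.

```bash
python3 -m crank '[[0,[4.25,1.08,0],0],[0,[4.25,1.08,0],0],[0,[4.25,1.08,0],0],[0,[4.25,1.08,0],0],[0,[4.25,1.08,0],0],[0,[4.25,1.08,0],0],[0,[4.25,1.08,0],0],[0,[4.25,1.08,0],0],[0,[0,0,0],7.1],[0,[0,0,0],7.1],[0,[0,0,0],0],[0,[0,0,0],0]]'
python3 -c "
from h import *
st();go(.5875,-.1021,.07,-99.5)"
```

```text
time: 55.62
eef_pos: [0.5869, -0.1018, 0.2089]
tcp_rot: [[-0.163, -0.987, -0.002], [-0.987, 0.163, 0.001], [-0.0, 0.002, -1.0]]
wrist_force: [-0.8, -0.2, 0.8]
grip_width: 0.0003
55.625 [ 0.5869 -0.1018  0.2089] [-0.82 -0.19  0.78] [-0.014 -0.02   0.034] 0.00027226688465091585
[[-0.163, -0.987, -0.002], [-0.987, 0.163, 0.001], [-0.0, 0.002, -1.0]]
shift [ 0.02 -0.09 13.89] |13.9| cur ang -99.4 q [-17.  10.  98.   0.  72.  83.] roll 0.1
```

```bash
python3 -m crank '[[0,[0,0,5],0],[0,[0,0,5],0],[0,[0,0,3.8],0],[0,[0,0,0],0],[0,[0,0,0],0]]'
python3 -m crank '[[0,[0,-1,0],0],[0,[0,-1,0],0],[0,[0,-1,0],0],[0,[0,-1,0],0],[0,[0,-1,0],0],[0,[0,-1,0],0],[0,[0,-1,0],0],[0,[0,-0.5,0],0],[0,[0,-0.3,0],0],[0,[0,0,0],0]]'
python3 -m crank '[[0,[0,-0.3,0],0],[0,[0,-0.2,0],0],[0,[0,0,0],0],[0,[0,0,0],0]]'
```

```text
time: 56.25
eef_pos: [0.5886, -0.1023, 0.0733]
tcp_rot: [[-0.164, -0.986, 0.002], [-0.986, 0.164, -0.001], [0.0, -0.002, -1.0]]
wrist_force: [-0.2, -0.8, 0.2]
grip_width: 0.0001
time: 57.5
eef_pos: [0.6646, -0.1148, 0.0718]
tcp_rot: [[-0.165, -0.986, 0.001], [-0.986, 0.165, 0.0], [-0.0, -0.001, -1.0]]
wrist_force: [-2.4, 1.3, -0.1]
grip_width: 0.0004
time: 58.0
eef_pos: [0.6657, -0.115, 0.0716]
tcp_rot: [[-0.164, -0.986, -0.009], [-0.986, 0.164, 0.002], [-0.0, 0.009, -1.0]]
wrist_force: [-10.4, 1.6, 4.4]
grip_width: 0.0001
```

```bash
python3 -m crank '[[0,[0,-0.2,0],0],[0,[0,0,0],0]]'
python3 -m crank '[[0,[0,1.5,0],0],[0,[0,1.5,0],0],[0,[0,0,-5],0],[0,[0,0,-5],0],[0,[0,0,-4],0],[0,[4,3,0],0],[0,[4,3,0],0],[0,[4,3,0],0],[0,[4,3,0],0],[0,[4,3,0],0],[0,[0,0,0],0],[0,[0,0,0],0]]'
python3 -c "
from h import *
st();bars('top'); im,p=snap('top','top9'); im2,_=snap('scene','s9')
cv2.imwrite('pics/c10.png',np.hstack([cv2.resize(im[80:260,160:460,::-1],(400,240),interpolation=2),cv2.resize(im2[200:380,200:500,::-1],(400,240),interpolation=2)]))"
```

```text
time: 58.25
eef_pos: [0.6659, -0.115, 0.0716]
tcp_rot: [[-0.164, -0.986, -0.013], [-0.986, 0.164, 0.003], [-0.0, 0.014, -1.0]]
wrist_force: [-14.6, 1.6, 8.6]
grip_width: 0.0002
time: 59.75
eef_pos: [0.4618, -0.2841, 0.2129]
tcp_rot: [[-0.165, -0.986, 0.003], [-0.986, 0.165, -0.001], [0.001, -0.003, -1.0]]
wrist_force: [-0.4, -0.1, -0.0]
grip_width: 0.0001
59.75 [ 0.4618 -0.2841  0.2129] [-0.39 -0.07 -0.01] [-0.012 -0.011 -0.005] 8.027505783803056e-05
[[-0.165, -0.986, 0.003], [-0.986, 0.165, -0.001], [0.001, -0.003, -1.0]]
top px [190. 186.] ctr [0.6623 0.254 ] size 0.094 0.034 ang -6.5
top px [224. 183.] ctr [0.668  0.1816] size 0.091 0.034 ang -3.8
top px [258. 180.] ctr [0.6746 0.1097] size 0.032 0.088 ang -179.1
top px [292. 177.] ctr [0.6811 0.0361] size 0.033 0.088 ang -177.4
```

View pics/c10.png

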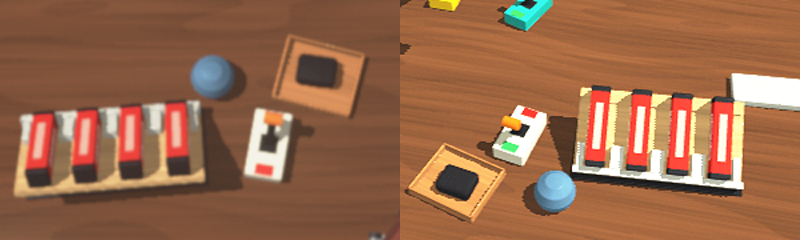

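The toggle is on: tip at (272,117) on the green side, with the red mark uncovered. All four bars are in their bays and the bystanders look unmoved. I'm handing in.

```bash
python3 -c "
from h import *
print(bot.finish_job())"
```

```text
the job is handed in; nothing more can be done
None
```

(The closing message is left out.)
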